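Hang a cleaned board carrier on the swinging drop hook

TASK

Pick up the freshly cleaned board carrier by its near grip tab and hang it by its eye on the drop hook of the drying stand. The hook is swinging: reach the eye over the hook's tip and, with the eye's wire, press the shank gently back against its stop until it stands still there for a second, then slide the eye down into the hook. A light push of 3 to 5 N is right, and never over 12 N on the hook; let the carrier hang level and quiet, let go, and leave the other things on the bench alone.

Things in the scene. Friction and masses are not known exactly. Their poses are not given: they have to be found in the camera images.
- carrier: Board carrier: upright aluminium plate 200 mm long, 4 mm thick, top edge 75 mm up, on two cross feet 70 mm wide; green boards cover the middle 120 mm of both sides. 0.20 to 0.31 kg, balanced under the eye. Origin: centre of its underside. x along its length, away from the robot; y across; z up.
- carrier_tab (a point): Centre of the carrier's near grip tab (robot's end), 94 mm above the underside, 85 mm from the middle. Tab: 10 mm thick (y), 22 mm long (x), top 115 mm up. Grip it across its thickness. An equal tab stands at the far end, but there the stand's boom and post are in the way. Axes as the carrier's.
- carrier_eye (a point): Inner top of the eye, a loop of 6 mm wire on the middle of the carrier's top edge, round at the top, in the plane of the plate (its hole looks along y). 23 mm above and 85 mm along +x from carrier_tab. Opening 34 mm wide, 42 mm high (75 to 117 mm above the underside). Axes as the carrier's.
- drop_hook: J-shaped hook of 7 mm steel rod, 0.13 to 0.18 kg, swinging about its x axis like a pendulum (about 0.75 s a swing, for long). Origin on the pivot; z up; the shank runs down from it, from 80 mm below it straight along z at y -11 mm; the bend's underside is 164.5 mm below. y points from the shank to the mouth and upturned tip (mouth 15 mm wide). It can swing at least 0.35 rad to +y; to -y a stop ends the swing.
- hook_tip (a point): Top of the hook's upturned tip: 139.5 mm below the pivot along the shank and at y 14 mm, so 25 mm from the shank's axis; moves with the hook. To reach over it, the tip and bend pass through the eye's opening along y.
- hook_seat (a point): Seat of the hook, the top of the rod in the bottom of its bend: 157.5 mm below the pivot (straight under it once at rest), 11 mm to +y of the shank's axis; moves with the hook. When the carrier hangs, carrier_eye lies here.
- pivot (a point): Fixed pivot of the hook, 335 mm above the bench. Axes of the stand, all level but z: x to the post, y to the mouth side of the hook. Swinging to -y, the hook meets a rubber-cushioned stop set somewhere 0.08 to 0.26 rad from hanging straight (differs each time). At mouth height the stop yields 1 mm per 1.8 to 2.1 N; before it the shank gives way at under 0.5 N.
- stand: Drying stand, fixed. Origin on the bench straight below the pivot, axes as the pivot's. A boom 18 mm wide, underside 351 mm up, runs from 12 mm before the pivot (robot's side) to a post 22 mm thick at x 200 mm; clevis plates 26 mm wide reach down to 324 mm. Below the hook a drip tray 14 mm tall, x -64 to 124 mm, 158 mm wide; round the post a foot 12 mm tall.
- cleaner_bottle: Bystander: white round bottle, 56 mm across, 150 mm tall, standing. Origin at its underside.
- travel_mug: Bystander: steel drinking cup, 72 mm across, 150 mm tall, standing. Origin at its underside.
- screwdriver: Bystander: screwdriver lying on the bench.
- brush: Bystander: brush lying on the bench.
- bare_board: Bystander: small green circuit board, 90 x 60 mm, 17 mm tall, lying on the bench. Origin at its underside.
- screw_jar: Bystander: clear jar, 52 mm across, 60 mm tall. Origin at its underside.
- solder_spool: Bystander: grey spool, 56 mm across, 40 mm tall, standing on its flange. Origin at its underside.
- parts_tray: Bystander: open black tray, 100 x 80 mm, 30 mm tall. Origin at its underside.
There are look-alikes about, which are no part of the job. Leave any orange look-alike of the carrier alone.

How it is judged (in metres and radians):
On the way, in this order (a step that is already met when the one before it is completed fails the run):
1. the carrier is lifted clear of the bench (height (world z) of carrier_tab above 0.115 m), for 0.2 s.
2. the carrier's eye, over the hook's tip but not yet lowered, presses the shank against its stop (more than 1.5 N) and the hook stands still (contact force between carrier and drop_hook above 1.5 N and angular speed of drop_hook below 0.25 rad/s and z of carrier_eye in the frame of hook_seat between 0.006 and 0.04 m and y of carrier_eye in the frame of hook_seat between -0.015 and 0.012 m), for 0.5 s.
At the end, for the whole second after the job is handed in: The carrier hangs on the hook by its eye alone: the inner top of the eye within 9 mm of the hook's seat, the carrier within 0.2 rad of level, the hook within 0.08 rad of straight down, the carrier nearly at rest (below 0.08 m/s and 0.6 rad/s), released (distance between carrier_eye and hook_seat below 0.009 m and angle between carrier_eye's own z axis and vertical below 0.2 rad and linear speed of carrier below 0.08 m/s and angular speed of carrier below 0.6 rad/s and angle between drop_hook's own z axis and vertical below 0.08 rad and contact force between carrier and drop_hook above 1 N); the robot touches nothing.
It fails at once if the hook is touched with more than 12 N (contact force between drop_hook and anything else above 12 N).
It fails at once if a bystander is moved by more than 30 mm (distance of any of cleaner_bottle, travel_mug, screwdriver, brush, bare_board, screw_jar, solder_spool, parts_tray from where it was at the start of the episode above 0.03 m).
It also fails if it takes over 72 s, if anything falls off the work surface, if the arm or the gripper's body presses on something with over 40 N, if the wrist force passes 120 N, or if a joint passes its speed limit or range.

ROBOT

A 6-joint arm with a two-finger parallel gripper is mounted at the origin on the work surface. World frame = base frame: x ahead of the robot, y to its left, z up, the work surface at z = 0. Lengths are in mm, angles in degrees, forces in N, time in s.
With the tool pointing down it reaches from about 300 to 875 mm from the base axis. Payload 4.2 kg.
Tool frame: the origin (TCP) lies on the centre line of the jaws, within the pads' length; the fingertips stand ahead of it and the grasp point (between the pads) lies 2 mm behind it (manip.tip_extent is the z of the fingertips in the tool frame, in mm); z points along the fingers, x is the direction in which the jaws open and shut, and the axes are right-handed (so a half turn about z gives the same grasp; the last joint's range is limited). The gripper opens to 85 mm and grips with 20 to 120 N. Pads are 22 mm wide; open, the fingers measure 114 mm over their backs; the gripper's body (76 mm by 85 mm) begins 54 mm behind the grasp point. The pads swing forward as they close: fully open they stand 13 mm farther back than shut.
Start: joints at [-1.146, 18.312, 89.639, -0, 72.044, -1.146], TCP at [575.013, 0.001, 248.338] pointing down, gripper open.
Joint ranges: [-177.97, 177.97], [-48.28, 115.42], [12.27, 149.76], [-77.06, 257.06], [2.81, 150.46], [-146.56, 146.56]. Speed limits (degrees/s): [147.25, 147.25, 180, 180, 180, 180].

INTERFACE

Orientations are given as a 3x3 rotation matrix whose columns are the frame's x, y, z axes.
In Python, from station import manip gives the robot as it stands. The module is installed in compiled form; this text tells all that it offers.
- The arm moves only by the shell command python3 -m pendant 'ROWS' [FORCE]. ROWS is JSON, a list of rows, each a list of 5 numbers: the opening in per cent of the stroke, from 0 (shut) to 100 (fully open), then the shift along the world's x, y, z in mm, then the turn about the world's z in rad. In form: [[claw, dx, dy, dz, twist], ...]. A call has 1 to 5 rows; each row shifts and turns the commanded pose from where the row before left it; what a row does not reach is not made up. A row lasts 1/10 s, in which the tool goes at most 50 mm and 8.59 degrees, less where a joint would pass 70% of its speed; a pose out of reach is approached as far as the arm can. A call with a gripper value outside its range is refused whole. The fingers move at their own pace and stop on an object; FORCE is the grip in N (left out, the last holds). Time passes only in rows, so rows that do not move let the fingers close. It gives the time, the measured TCP pose, the force and the opening at its end, in the units of the state.
- manip.state(): the state, without advancing time (a new reading comes with each control period).
- manip.capture(name): name is "scene" or "side" or "wrist"; returns a dict with "image" (400x640x3 uint8, red, green, blue), "z_map" (400x640 float32, mm along the optical axis (not along the pixel's ray), 0 where there is no reading), "mtx" (3x3 intrinsics, pixels), "camera_from_world" (4x4, takes a point from world to camera coordinates). Camera axes: x right, y up, looking along -z (the intrinsics and any distortion apply to the point x, -y, -z); pixel columns grow to the right and rows downward; lengths in mm; the calibration is good to about 2 mm. The wrist camera is an equidistant fisheye: a pixel r from the principal point sees the ray r / f radians off the axis. A picture is of the moment at which its call begins.
- manip.finish_job(): hands the job in, once; it reports no verdict.
Trained networks look in a picture, given as the dict that the camera call returned (one of the last four; its "shot" number tells which), for a name from the list of things; names that differ only in an ending like _2 or _b are one class to them, and where a whole thing is asked for, a point or a joint stands for the part that bears it (a point fixed in the world has none). Each returns a list of dicts, best first, with "p" (0 to 1); they miss things now and then, are a little off and sometimes report something else, mostly with a low value. They report only what shows in the picture. A call takes as long as a camera call. They do not tell look-alikes from the thing itself.
- manip.search_frame(picture, name): "bbox" ([left, top, right, bottom] in pixels, round what is visible of it).
The state is a dict: "time": time; "joints": joint angles; "qd": joint speeds; "joint_torque": joint torques, N m; "position": TCP position; "tcp_rot": TCP orientation; "wrist_force": force on the tool from outside, world axes, zero at the start; "torque": the same for the moment, N m; "finger_gap": opening from 0.0 (shut) to 1.0 (fully open).
Only numpy, scipy, OpenCV 4.12 (cv2) and the standard library are available. Lean on these libraries where they do the work, as an engineer would, in place of code of your own. Each camera call takes 0.05 s, during which the arm holds its last target. There are 200 camera calls.

## Working session

There is one attempt and no reset: what is moved stays moved. The work goes in short steps, Python scripts to look and compute and a shell command to move; the robot and the scene stay as the last step left them, time stands still between calls to the robot, and variables do not carry over. Pictures are saved under pics/ and viewed, about 8 in all and at most 12, crops included, and the job is handed in when it is done.

```bash
mkdir -p pics; cat > h.py <<'E'
import numpy as np, cv2
from station import manip
def save(c,name,crop=None,scale=1):
    im=c["image"][:,:,::-1]
    if crop: l,t,r,b=crop; im=im[t:b,l:r]
    cv2.imwrite("pics/"+name,cv2.resize(im,None,fx=scale,fy=scale,interpolation=cv2.INTER_CUBIC))
def cloud(c):
    z=c["z_map"].astype(float); K=c["mtx"]; v,u=np.mgrid[:400,:640]
    x=(u-K[0,2])/K[0,0]*z; y=(v-K[1,2])/K[1,1]*z
    P=np.stack([x,-y,-z,np.ones_like(z)],-1)
    W=P@np.linalg.inv(c["camera_from_world"]).T
    W=W[...,:3]; W[z==0]=np.nan
    return W
def proj(c,p):
    q=c["camera_from_world"]@np.append(p,1.); K=c["mtx"]
    return K[0,0]*q[0]/-q[2]+K[0,2], K[1,1]*q[1]/q[2]+K[1,2]
E
python3 - <<'E'
from h import *
a=manip.capture("scene");b=manip.capture("side")
im=np.vstack([a["image"],b["image"]])
cv2.imwrite("pics/a.png",a["image"][:,:,::-1]);cv2.imwrite("pics/b.png",b["image"][:,:,::-1])
for c,n in((a,"scene"),(b,"side")):
    print(n,np.round(np.linalg.inv(c["camera_from_world"])[:3,3]))
    for k in("carrier","drop_hook","hook_tip","carrier_tab","stand"):
        try: print(k,[(np.round(d["bbox"]).tolist(),round(d["p"],2)) for d in manip.search_frame(c,k)])
        except Exception as e: print(k,e)
print(manip.tip_extent,manip.state()["time"])
E
```

```text
scene [ 987. -497. 1477.]
carrier [([344.0, 175.0, 394.0, 222.0], 0.94), ([288.0, 107.0, 321.0, 147.0], 0.84)]
drop_hook [([292.0, 228.0, 302.0, 254.0], 0.59)]
hook_tip []
carrier_tab [([292.0, 112.0, 320.0, 145.0], 0.73), ([345.0, 177.0, 397.0, 228.0], 0.71)]
stand [([269.0, 216.0, 383.0, 353.0], 0.67), ([393.0, 231.0, 429.0, 261.0], 0.4)]
side [-231.  776. 1221.]
carrier [([301.0, 321.0, 358.0, 397.0], 0.93), ([222.0, 229.0, 274.0, 290.0], 0.7)]
drop_hook [([322.0, 132.0, 327.0, 171.0], 0.52)]
hook_tip []
carrier_tab [([301.0, 322.0, 359.0, 398.0], 0.94)]
stand [([251.0, 112.0, 354.0, 230.0], 0.73)]
17.0 0.6
```

View pics/a.png

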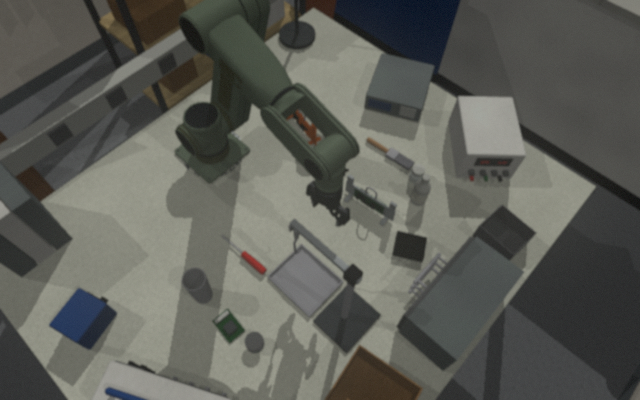

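View pics/b.png

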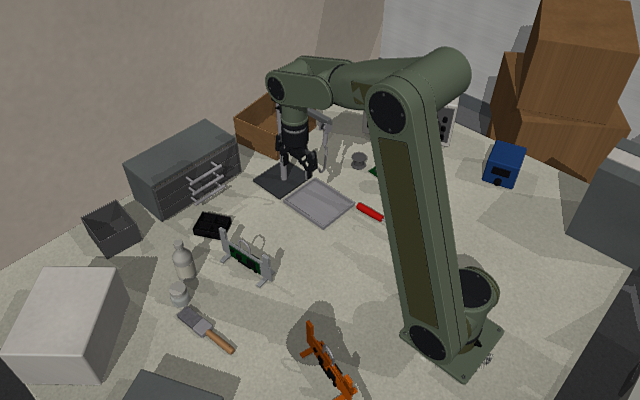

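The carrier is the grey one with green boards (scene 344–397,175–222; side 222–274,229–290). The orange look-alike is at side 330,360 and scene 305,127. The stand has its boom at scene 292–355,228–270. Next I measure with the depth data.

```bash
python3 - <<'E'
from h import *
a=manip.capture("scene");b=manip.capture("side")
A=cloud(a);B=cloud(b)
def show(W,im,box,zlo,zhi,name):
    l,t,r,bb=box; S=W[t:bb,l:r].reshape(-1,3); C=im[t:bb,l:r].reshape(-1,3)
    m=(S[:,2]>zlo)&(S[:,2]<zhi); S=S[m]
    if len(S)<3: print(name,len(S));return
    (cx,cy),(w,h),an=cv2.minAreaRect(S[:,:2].astype(np.float32)); mu=S.mean(0)
    e=np.linalg.svd(S[:,:2]-mu[:2],full_matrices=False)[2][0]
    print(name,len(S),"mean",mu.round(1),"rect",np.round([cx,cy,w,h,an],1),"dir",e.round(3),"z",S[:,2].min().round(),S[:,2].max().round())
show(A,a["image"],(340,172,400,226),62,130,"A plate")
show(A,a["image"],(340,172,400,226),85,130,"A tabs/eye")
show(B,b["image"],(215,222,278,294),85,130,"B tabs/eye")
show(B,b["image"],(215,222,278,294),30,130,"B plate")
show(A,a["image"],(285,215,365,285),348,380,"A boom")
show(B,b["image"],(270,90,360,190),348,380,"B boom")
show(A,a["image"],(265,240,350,325),8,20,"A tray")
show(B,b["image"],(280,170,360,232),8,20,"B tray")
show(A,a["image"],(285,215,312,262),150,330,"A hook")
im=np.hstack([cv2.resize(a["image"][165:285,270:410],None,fx=2.8,fy=2.8,interpolation=2),cv2.resize(b["image"][170:290,210:350],None,fx=2.8,fy=2.8,interpolation=2)])
cv2.imwrite("pics/c.png",im[:,:,::-1])
for k in["cleaner_bottle","travel_mug","screwdriver","parts_tray","bare_board","brush","screw_jar","solder_spool"]:
  for c,W in((a,A),(b,B)):
    for d in manip.search_frame(c,k)[:1]:
        l,t,r,bb=map(int,d["bbox"]);print(k,round(d["p"],2),[l,t,r,bb],np.round(np.nanmedian(W[t:bb,l:r].reshape(-1,3),0)))
E
```

```text
A plate 380 mean [576.  220.9  84.9] rect [575.3 222.4 199.4  26.7   5.7] dir [0.995 0.101] z 62.0 130.0
A tabs/eye 140 mean [577.8 221.5 107.8] rect [575.  223.5 192.   14.2   5.6] dir [0.995 0.096] z 85.0 130.0
B tabs/eye 189 mean [571.4 223.8 106.7] rect [577.8 223.7 196.7  14.2   6.4] dir [-0.995 -0.097] z 86.0 130.0
B plate 807 mean [572.3 224.8  69.7] rect [614.1 215.4  64.7 272.1  79. ] dir [-0.997 -0.075] z 30.0 130.0
A boom 779 mean [ 678.2 -127.7  368.7] rect [678.5 -76.9 128.7 235.8  87.7] dir [ 1.    -0.026] z 348.0 380.0
B boom 451 mean [578.1 -57.1 364.3] rect [645.9 -40.5 265.2 180.1   8.3] dir [ 0.4   -0.917] z 348.0 380.0
A tray 1593 mean [ 652.8 -132.3   12.2] rect [ 607.5 -121.5  273.1  283.6   41.7] dir [ 0.992 -0.126] z 8.0 20.0
B tray 1162 mean [ 652.1 -129.1   12.4] rect [ 619.3 -138.   286.5  297.    40.4] dir [-0.998  0.067] z 8.0 20.0
A hook 96 mean [ 572.8 -134.8  251.6] rect [ 574.1 -134.2   26.7   23.7   63.4] dir [0.032 0.999] z 178.0 330.0
cleaner_bottle 0.96 [410, 175, 430, 204] [684. 355.  67.]
cleaner_bottle 0.78 [171, 241, 196, 284] [675. 370.  48.]
travel_mug 0.95 [182, 266, 211, 304] [ 380. -381.   72.]
travel_mug 0.17 [173, 238, 196, 282] [676. 367.  52.]
screwdriver 0.74 [225, 239, 270, 273] [ 403. -197.    3.]
screwdriver 0.62 [353, 205, 386, 219] [ 448. -193.    6.]
parts_tray 0.87 [392, 230, 427, 261] [771. 203.   6.]
parts_tray 0.78 [192, 212, 229, 239] [787. 203.  13.]
bare_board 0.87 [214, 307, 250, 341] [ 535. -381.    5.]
brush 0.75 [364, 133, 410, 169] [472. 445.   4.]
brush 0.9 [181, 308, 234, 349] [496. 443.   3.]
screw_jar 0.52 [409, 163, 424, 184] [623. 418.  56.]
screw_jar 0.76 [168, 280, 191, 308] [620. 433.  28.]
solder_spool 0.6 [245, 333, 266, 352] [ 634. -371.   40.]
solder_spool 0.69 [216, 226, 273, 284] [611. 223.   3.]
```

View pics/c.png

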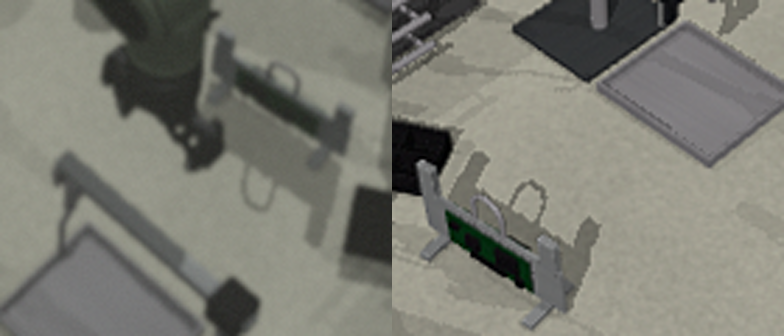

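```bash
python3 -m pendant '[[100,-17,43,0,0],[100,-17,43,0,0],[100,-17,43,0,0],[100,-17,43,0,0],[100,-16,42,0,0]]'; python3 - <<'E'
from h import *
s=manip.state();print(np.round(s["tcp_rot"],3),s["position"],s["time"])
a=manip.capture("scene");b=manip.capture("side");w=manip.capture("wrist")
A=cloud(a);B=cloud(b)
for n,W,c in(("A",A,a),("B",B,b)):
    S=W.reshape(-1,3)
    m=(S[:,2]>362)&(S[:,2]<380)&(abs(S[:,1]+135)<40)&(S[:,0]>540)&(S[:,0]<800)
    T=S[m]; print(n,m.sum(), T.mean(0).round(1),cv2.minAreaRect(T[:,:2].astype(np.float32)),"z",np.median(T[:,2]), "dir",np.linalg.svd(T[:,:2]-T[:,:2].mean(0),full_matrices=False)[2][0])
    m=(S[:,2]>100)&(S[:,2]<345)&(abs(S[:,1]+135)<70)&(S[:,0]>540)&(S[:,0]<650)
    T=S[m];T=T[np.argsort(-T[:,2])];print(T[::max(1,len(T)//25)].round(0).tolist())
im=np.hstack([cv2.resize(b["image"][90:210,250:370],(480,480),interpolation=2)])
cv2.imwrite("pics/d.png",im[:,:,::-1]); save(w,"w1.png")
E
```

```text
time: 2.0
position: [490.1, 215.6, 248.6]
tcp_rot: [[1.0, -0.0, 0.001], [-0.0, -1.0, 0.0], [0.001, -0.0, -1.0]]
wrist_force: [1.3, 0.0, 0.2]
finger_gap: 1.005
[[ 1.    -0.     0.001]
 [-0.    -1.     0.   ]
 [ 0.001 -0.    -1.   ]] [490.1011693  215.55187548 248.55197415] 2.0
A 681 [ 679.1 -127.   370.8] ((677.251953125, -127.23908996582031), (233.96725463867188, 36.111228942871094), 0.6661511063575745) z 370.62319256382693 dir [ 0.99973774 -0.02290106]
[[585.0, -137.0, 345.0], [587.0, -137.0, 341.0], [575.0, -131.0, 339.0], [584.0, -137.0, 338.0], [568.0, -132.0, 336.0], [587.0, -132.0, 334.0], [587.0, -129.0, 330.0], [588.0, -126.0, 327.0], [567.0, -128.0, 318.0], [571.0, -130.0, 301.0], [576.0, -123.0, 290.0], [577.0, -124.0, 287.0], [574.0, -122.0, 274.0], [571.0, -130.0, 269.0], [574.0, -130.0, 266.0], [569.0, -133.0, 257.0], [569.0, -134.0, 252.0], [574.0, -131.0, 235.0], [574.0, -128.0, 222.0], [574.0, -128.0, 209.0], [574.0, -133.0, 203.0], [574.0, -104.0, 196.0], [570.0, -100.0, 192.0], [574.0, -129.0, 187.0], [570.0, -113.0, 183.0], [571.0, -114.0, 181.0], [568.0, -120.0, 1
[... 321 characters left out ...]
 242.0], [567.0, -120.0, 238.0], [573.0, -121.0, 238.0], [570.0, -118.0, 233.0], [571.0, -124.0, 229.0], [573.0, -126.0, 223.0], [573.0, -122.0, 221.0], [573.0, -126.0, 219.0], [575.0, -124.0, 215.0], [576.0, -120.0, 213.0], [571.0, -120.0, 212.0], [573.0, -117.0, 205.0], [575.0, -124.0, 203.0], [571.0, -119.0, 200.0], [574.0, -118.0, 199.0], [569.0, -113.0, 197.0], [572.0, -93.0, 196.0], [574.0, -118.0, 195.0], [572.0, -93.0, 192.0], [568.0, -117.0, 191.0], [571.0, -115.0, 190.0], [572.0, -117.0, 184.0], [569.0, -95.0, 184.0], [572.0, -112.0, 183.0], [572.0, -94.0, 183.0], [573.0, -108.0, 181.0], [572.0, -112.0, 180.0], [569.0, -109.0, 179.0], [579.0, -114.0, 178.0], [572.0, -103.0, 177.0]]
```

View pics/d.png

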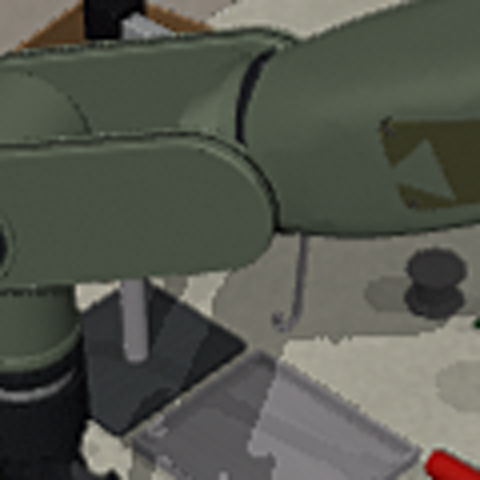

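View pics/w1.png

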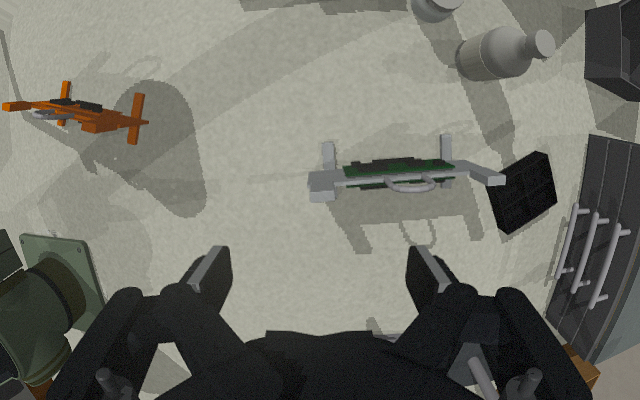

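Side crop: the hook's tip (275,322) lies on the +y side of the shank (302,250), so the mouth faces world +y. Wrist view: the grey carrier's near tab is at (322,187), and the orange one at (80,115) stays alone. I'll refine the tab position and check where the wrist camera sits.

```bash
python3 - <<'E'
from h import *
w=manip.capture("wrist"); Tw=np.linalg.inv(w["camera_from_world"]);print("cam",Tw.round(2)[:3].tolist(),w["mtx"].round(1).tolist(),manip.state()["joints"])
P=[]
for n in("scene","side"):
    c=manip.capture(n);S=cloud(c).reshape(-1,3)
    d=np.array([.995,.1]);r=(S[:,:2]-[576,223]);u=r@d;v=r@[-.1,.995]
    for nm,m in(("near",(u<-70)&(u>-110)),("far",(u>70)&(u<110))):
        k=m&(abs(v)<14)&(S[:,2]>98)&(S[:,2]<125);T=S[k]
        print(n,nm,len(T),np.median(T,0).round(1) if len(T) else "", T.min(0).round(0) if len(T) else"",T.max(0).round(0)if len(T) else"")
E
```

```text
cam [[1.0, -0.0, -0.0, 491.14], [0.0, 0.96, 0.28, 287.4], [0.0, -0.28, 0.96, 374.85]] [[309.7, 0.0, 318.6], [0.0, 309.7, 196.3], [0.0, 0.0, 1.0]] [ 2.24180082e+01  1.47576309e+01  9.47346883e+01 -3.65944296e-02
  7.04979072e+01  2.22878186e+01]
scene near 36 [492.5 211.8 113.4] [479. 207.  99.] [502. 223. 121.]
scene far 40 [660.1 228.4 114. ] [649. 222.  99.] [671. 236. 121.]
side near 51 [489.9 216.3 113.6] [479. 210.  98.] [503. 221. 120.]
side far 51 [658.7 233.8 112.1] [647. 225.  98.] [671. 238. 120.]
```

```bash
python3 -m pendant '[[100,0.5,0,0,0.14],[100,0.5,-1,0,0.14],[100,0,0,0,0.14],[100,0,0,0,0.14],[100,0,0,0,0.14]]' >/dev/null
python3 -m pendant '[[100,0,0,0,0.14],[100,0,0,0,0.14],[100,0,0,0,0.14],[100,0,0,0,0.14],[100,0,0,0,0.14]]' >/dev/null
python3 -m pendant '[[100,0,0,0,0.14],[100,0,0,-30,0.132],[100,0,0,-30,0],[100,0,0,-20,0],[100,0,0,0,0]]'
python3 - <<'E'
from h import *
w=manip.capture("wrist"); save(w,"w2.png",(170,60,470,360),2)
E
```

```text
time: 3.8
position: [490.8, 210.8, 165.6]
tcp_rot: [[-0.099, 0.995, -0.006], [0.995, 0.099, -0.003], [-0.002, -0.006, -1.0]]
wrist_force: [-1.0, 0.2, 0.9]
finger_gap: 1.001
```

View pics/w2.png

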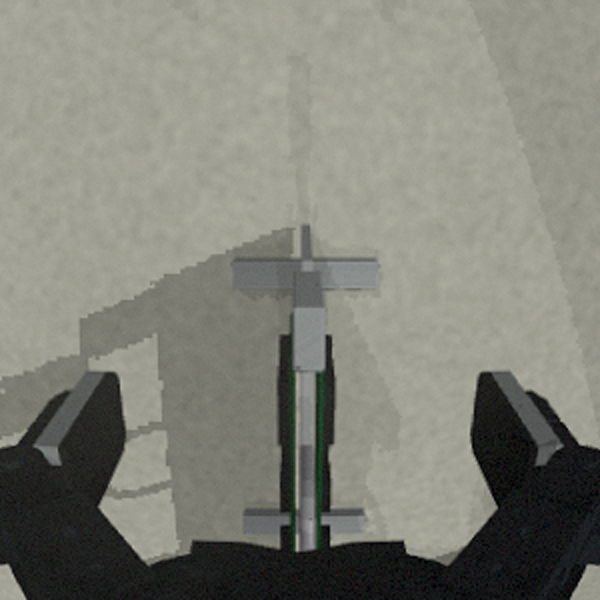

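Tab centre is at crop (309,330) and the jaw midline at 298, so it's about 3.5 mm off in +y, which agrees with the depth estimate. I'll correct that, descend and close.

```bash
python3 -m pendant '[[100,0,3.5,0,0],[100,0,0,-22,0],[100,0,0,-22,0],[100,0,0,-22,0],[100,0,0,0,0]]' 
python3 -m pendant '[[0,0,0,0,0],[0,0,0,0,0],[0,0,0,0,0],[0,0,0,0,0],[0,0,0,0,0]]' 100
python3 -m pendant '[[0,0,0,0,0],[0,0,0,0,0],[0,0,0,0,0]]' 100
```

```text
time: 4.35
position: [491.3, 216.1, 101.3]
tcp_rot: [[-0.101, 0.995, -0.003], [0.995, 0.101, -0.001], [-0.001, -0.003, -1.0]]
wrist_force: [0.1, -0.5, 0.0]
finger_gap: 1.004
time: 4.85
position: [492.3, 216.5, 102.9]
tcp_rot: [[-0.101, 0.995, 0.001], [0.995, 0.101, 0.0], [0.0, 0.001, -1.0]]
wrist_force: [1.0, -2.3, 0.2]
finger_gap: 0.144
time: 5.15
position: [492.0, 216.5, 102.5]
tcp_rot: [[-0.101, 0.995, 0.0], [0.995, 0.101, 0.0], [0.0, 0.0, -1.0]]
wrist_force: [-1.3, -0.7, 2.4]
finger_gap: 0.103
```

```bash
python3 -m pendant '[[0,0,0,10,0],[0,0,0,20,0],[0,0,0,30,0],[0,0,0,20,0],[0,0,0,10,0]]' 
python3 -m pendant '[[0,0,-20,0,-0.03],[0,0,-30,0,-0.03],[0,0,-30,0,-0.03],[0,0,-30,0,-0.03],[0,-1,-20,0,0]]' 
python3 -m pendant '[[0,-1,-15,0,0],[0,-1,-10,0,0],[0,-1,-5,0,0],[0,0,0,0,0],[0,0,0,0,0]]' 
cat > look.py <<'E'
from h import *
import sys
st=manip.state();print("t",st["time"],st["position"].round(1) if hasattr(st["position"],"round") else np.round(st["position"],1),np.round(st["tcp_rot"],3).tolist())
for i in range(int(sys.argv[1])):
    for n in sys.argv[2].split(","):
        t=manip.state()["time"];c=manip.capture(n);S=cloud(c).reshape(-1,3)
        k=(abs(S[:,0]-572)<14)&(abs(S[:,1]+125)<100)&(S[:,2]>168)&(S[:,2]<262);T=S[k]
        if len(T)<8: print(n,t,len(T));continue
        k2=(T[:,2]>205)
        out=[]
        for lo,hi in((170,192),(200,230),(230,260)):
            q=T[(T[:,2]>lo)&(T[:,2]<hi)]; out.append((len(q),np.median(q[:,1]).round(1) if len(q) else None))
        print(n,round(t,2),out,"x",np.median(T[:,0]).round(1),"ymax",np.percentile(T[:,1],97).round(1))
E
python3 look.py 10 scene,side
```

```text
time: 5.65
position: [492.6, 216.7, 194.4]
tcp_rot: [[-0.101, 0.995, 0.002], [0.995, 0.101, 0.001], [0.001, 0.003, -1.0]]
wrist_force: [0.4, 0.6, -2.8]
finger_gap: 0.095
time: 6.15
position: [490.1, 84.7, 191.7]
tcp_rot: [[0.02, 1.0, -0.002], [1.0, -0.02, -0.001], [-0.001, -0.002, -1.0]]
wrist_force: [0.3, 0.3, -2.3]
finger_gap: 0.098
time: 6.65
position: [488.1, 57.0, 192.3]
tcp_rot: [[0.018, 1.0, 0.0], [1.0, -0.018, 0.001], [0.001, 0.0, -1.0]]
wrist_force: [0.1, 0.4, -2.9]
finger_gap: 0.099
t 6.65 [488.1  57.  192.3] [[0.018, 1.0, 0.0], [1.0, -0.018, 0.001], [0.001, 0.0, -1.0]]
scene 6.65 [(20, np.float64(-113.0)), (7, np.float64(-130.2)), (11, np.float64(-130.8))] x 572.4 ymax -102.4
side 6.7 [(22, np.float64(-108.0)), (21, np.float64(-119.8)), (18, np.float64(-125.1))] x 572.0 ymax -92.5
scene 6.75 [(16, np.float64(-97.4)), (12, np.float64(-115.2)), (10, np.float64(-122.4))] x 572.9 ymax -87.8
side 6.8 [(18, np.float64(-104.6)), (17, np.float64(-114.3)), (20, np.float64(-119.2))] x 572.2 ymax -88.6
scene 6.85 [(17, np.float64(-100.0)), (10, np.float64(-116.1)), (12, np.float64(-1
[... 952 characters left out ...]
30.2)), (16, np.float64(-130.9))] x 572.3 ymax -102.9
scene 7.35 [(16, np.float64(-107.1)), (12, np.float64(-123.9)), (10, np.float64(-126.7))] x 572.8 ymax -96.1
side 7.4 [(22, np.float64(-104.8)), (18, np.float64(-115.0)), (21, np.float64(-119.1))] x 572.3 ymax -90.6
scene 7.45 [(15, np.float64(-99.0)), (12, np.float64(-115.5)), (11, np.float64(-122.0))] x 573.2 ymax -87.4
side 7.5 [(20, np.float64(-104.0)), (18, np.float64(-114.8)), (20, np.float64(-120.1))] x 571.7 ymax -87.2
scene 7.55 [(17, np.float64(-105.3)), (10, np.float64(-123.0)), (8, np.float64(-126.8))] x 573.3 ymax -94.6
side 7.6 [(22, np.float64(-116.9)), (16, np.float64(-127.9)), (20, np.float64(-129.1))] x 572.3 ymax -103.4
```

```bash
cat > car.py <<'E'
from h import *
s=manip.state();p=np.array(s["position"]);R=np.array(s["tcp_rot"]);d=R[:2,1]/np.linalg.norm(R[:2,1]);n=np.array([-d[1],d[0]])
for c in("scene","side"):
    S=cloud(manip.capture(c)).reshape(-1,3);r=S[:,:2]-p[:2];u=r@d;v=r@n;h=S[:,2]-p[2]
    k=(abs(v)<12)
    for nm,a,b in(("near",-14,14),("eye",60,110),("far",156,186)):
        q=k&(u>a)&(u<b)&(h>-12)&(h<35)
        if q.sum()>3: print(c,nm,q.sum(),"u",np.median(u[q]).round(1),(np.percentile(u[q],[3,97])).round(1),"v",np.median(v[q]).round(1),"top",np.percentile(h[q],[50,90,97]).round(1))
print(s["time"],p.round(1))
c=manip.capture("scene");x,y=map(int,proj(c,p+[85,0,0]));save(c,"s_%d.png"%(s["time"]*100),(x-70,y-60,x+70,y+60),4)
E
python3 car.py;ls pics
```

```text
scene near 42 u 8.9 [ 3.6 11.5] v 1.1 top [10.7 30.6 32.3]
scene eye 41 u 84.5 [ 62.1 105.2] v -0.2 top [14.6 20.9 22.6]
scene far 53 u 169.2 [157.7 178.3] v -2.2 top [ 9.3 14.4 15.4]
side near 78 u -9.1 [-12.1  -1.2] v -3.0 top [10.7 28.3 31.1]
side eye 36 u 87.4 [ 66.5 105.7] v 1.2 top [13.9 20.3 21.1]
side far 57 u 167.7 [158.6 181.8] v 2.9 top [ 7.2 14.  15.8]
7.65 [488.   56.5 192.4]
a.png
b.png
c.png
d.png
s_765.png
w1.png
w2.png
```

```bash
python3 -m pendant '[[0,-1,-20,0,0],[0,0,-35,0,0],[0,0,-30,0,0],[0,0,-20,0,0],[0,0,-15,0,0]]' >/dev/null
python3 -m pendant '[[0,0,-10,0,0],[0,0,-8,0,0],[0,0,-5,0,0],[0,0,0,0,0],[0,0,0,0,0]]' 
python3 car.py; python3 look.py 7 scene,side
```

```text
time: 8.8
position: [487.0, -86.1, 192.3]
tcp_rot: [[0.018, 1.0, -0.0], [1.0, -0.018, 0.0], [0.0, -0.0, -1.0]]
wrist_force: [-0.1, -0.6, -2.2]
finger_gap: 0.098
scene near 43 u 7.7 [ 0.5 10.3] v 1.0 top [13.6 29.8 34.3]
scene eye 43 u 86.0 [ 63.7 104.9] v -1.1 top [ 8.  20.  23.2]
scene far 45 u 169.8 [157.9 178.6] v -2.7 top [ 8.4 16.2 18.3]
side near 70 u -8.8 [-12.7  -1.3] v -1.6 top [12.6 30.2 33.8]
side eye 43 u 85.2 [ 64.2 103.7] v 0.6 top [ 8.5 21.2 24.3]
side far 53 u 167.6 [158.  182.1] v 3.6 top [ 6.4 13.9 15.4]
8.8 [487.  -86.1 192.3]
t 8.95 [487.  -86.  192.4] [[0.018, 1.0, -0.0], [1.0, -0.018, 0.0], [0.0, -0.0, -1.0]]
scene 8.95 [(20, np.float64(-117.8)), (20, np.float64(-89.5)), (12, np.float64(-134.8))] x 572.5 ymax -87.1
side 9.0 [(11, np.float64(-120.6)), (19, np.float64(-87.0)), (0, None)] x 572.0 ymax -82.0
scene 9.05 [(21, np.float64(-133.0)), (25, np.float64(-143.3)), (14, np.float64(-144.1))] x 572.5 ymax -87.2
side 9.1 [(4, np.float64(-127.1)), (18, np.float64(-87.2)), (0, None)] x 570.3 ymax -81.9
scene 9.15 [(22, np.float64(-133.8)), (26, np.float64(-117.1)),
[... 276 characters left out ...]
)), (30, np.float64(-88.1)), (1, np.float64(-125.7))] x 571.3 ymax -83.0
scene 9.35 [(19, np.float64(-105.8)), (20, np.float64(-90.4)), (12, np.float64(-127.3))] x 573.2 ymax -87.1
side 9.4 [(13, np.float64(-101.1)), (36, np.float64(-100.6)), (14, np.float64(-120.8))] x 572.6 ymax -84.9
scene 9.45 [(13, np.float64(-98.6)), (22, np.float64(-90.0)), (10, np.float64(-122.4))] x 572.8 ymax -86.9
side 9.5 [(12, np.float64(-105.2)), (38, np.float64(-113.2)), (10, np.float64(-120.8))] x 572.9 ymax -84.1
scene 9.55 [(18, np.float64(-107.3)), (24, np.float64(-90.0)), (11, np.float64(-127.9))] x 573.1 ymax -87.3
side 9.6 [(14, np.float64(-122.5)), (30, np.float64(-90.9)), (0, None)] x 572.3 ymax -83.2
```

The eye sits about 20 mm before first contact, and height and alignment are right. Now the slow approach.

```bash
python3 -m pendant '[[0,0,-2.5,0,0],[0,0,-2.5,0,0],[0,0,-2.5,0,0],[0,0,-2.5,0,0],[0,0,-2,0,0]]' >/dev/null
for i in 1; do python3 -m pendant '[[0,0,-0.8,0,0],[0,0,-0.8,0,0],[0,0,-0.8,0,0],[0,0,-0.8,0,0],[0,0,-0.8,0,0]]'|grep -E "posi|force"; done
python3 -m pendant '[[0,0,-0.8,0,0],[0,0,-0.8,0,0],[0,0,-0.8,0,0],[0,0,-0.8,0,0],[0,0,-0.8,0,0]]'|grep -E "posi|force"
python3 -m pendant '[[0,0,-0.8,0,0],[0,0,-0.8,0,0],[0,0,-0.8,0,0],[0,0,-0.8,0,0],[0,0,-0.8,0,0]]'|grep -E "posi|force"
python3 -m pendant '[[0,0,-0.8,0,0],[0,0,-0.8,0,0],[0,0,-0.8,0,0],[0,0,-0.8,0,0],[0,0,-0.8,0,0]]'|grep -E "posi|force"
python3 look.py 5 scene,side
```

```text
position: [487.0, -102.5, 192.3]
wrist_force: [0.3, -0.5, -2.6]
position: [487.0, -106.6, 192.4]
wrist_force: [-0.4, 0.4, -2.3]
position: [487.0, -110.6, 192.3]
wrist_force: [-0.9, -0.7, -2.9]
position: [487.0, -114.5, 192.3]
wrist_force: [-0.1, 0.1, -1.4]
t 12.15 [ 487.  -114.5  192.3] [[0.019, 1.0, 0.0], [1.0, -0.019, 0.0], [0.0, 0.0, -1.0]]
scene 12.15 [(13, np.float64(-117.9)), (32, np.float64(-116.8)), (10, np.float64(-132.1))] x 573.2 ymax -103.6
side 12.2 [(17, np.float64(-119.8)), (32, np.float64(-123.9)), (17, np.float64(-133.0))] x 571.7 ymax -108.5
scene 12.25 [(23, np.float64(-124.0)), (30, np.float64(-116.9)), (12, np.float64(-139.9))] x 572.9 ymax -113.1
side 12.3 [(15, np.float64(-128.9)), (28, np.float64(-119.9)), (18, np.float64(-140.4))] x 571.1 ymax -112.4
scene 12.35 [(23, np.float64(-128.6)), (33, np.float64(-116.3)), (9, np.float64(-143.0))] x 572.1 ymax -113.0
side 12.4 [(17, np.float64(-127.9)), (31, np.float64(-120.2)), (19, np.float64(-139.4))] x 571.7 ymax -111.0
scene 12.45 [(24, np.float64(-123.7)), (33, np.float64(-117.6)), (12, np.float64(-139.3))] x 572.2 ymax -113.2
side 12.5 [(19, np.float64(-119.9)), (27, np.float64(-120.2)), (17, np.float64(-132.0))] x 571.8 ymax -108.1
scene 12.55 [(19, np.float64(-116.4)), (30, np.float64(-116.3)), (10, np.float64(-130.9))] x 572.7 ymax -102.3
side 12.6 [(22, np.float64(-112.7)), (27, np.float64(-116.6)), (20, np.float64(-125.8))] x 571.8 ymax -97.5
```

```bash

python3 -m pendant '[[0,0,-0.8,0,0],[0,0,-0.8,0,0],[0,0,-0.8,0,0],[0,0,-0.8,0,0],[0,0,-0.8,0,0]]'|grep -E "posi|force"
python3 -m pendant '[[0,0,-0.8,0,0],[0,0,-0.8,0,0],[0,0,-0.8,0,0],[0,0,-0.8,0,0],[0,0,-0.8,0,0]]'|grep -E "posi|force"
python3 -m pendant '[[0,0,-0.8,0,0],[0,0,-0.8,0,0],[0,0,-0.8,0,0],[0,0,-0.8,0,0],[0,0,-0.8,0,0]]'|grep -E "posi|force"
python3 -m pendant '[[0,0,-0.8,0,0],[0,0,-0.8,0,0],[0,0,-0.8,0,0],[0,0,-0.8,0,0],[0,0,-0.8,0,0]]'|grep -E "posi|force"
python3 -m pendant '[[0,0,-0.8,0,0],[0,0,-0.8,0,0],[0,0,-0.8,0,0],[0,0,-0.8,0,0],[0,0,-0.8,0,0]]'|grep -E "posi|force"
python3 look.py 5 scene,side; python3 - <<'E'
from h import *
a=manip.capture("scene");b=manip.capture("side")
o=[]
for c in(a,b):
    x,y=map(int,proj(c,np.array([572,-136,215.])));o.append(cv2.resize(c["image"][y-40:y+40,x-40:x+40],(400,400),interpolation=2))
cv2.imwrite("pics/e.png",np.hstack(o)[:,:,::-1])
E
```

```text
position: [487.0, -118.6, 192.4]
wrist_force: [-0.8, -0.0, -2.6]
position: [487.0, -122.6, 192.3]
wrist_force: [0.5, -0.2, -2.7]
position: [487.0, -126.6, 192.3]
wrist_force: [0.2, 0.7, -2.8]
position: [487.0, -130.6, 192.3]
wrist_force: [-0.5, 0.0, -2.4]
position: [487.0, -134.6, 192.3]
wrist_force: [-0.1, -0.3, -2.7]
t 15.15 [ 487.  -134.6  192.3] [[0.019, 1.0, -0.0], [1.0, -0.019, 0.0], [0.0, -0.0, -1.0]]
scene 15.15 [(15, np.float64(-134.4)), (26, np.float64(-138.3)), (13, np.float64(-141.3))] x 572.6 ymax -117.8
side 15.2 [(22, np.float64(-135.5)), (27, np.float64(-136.9)), (16, np.float64(-140.1))] x 571.8 ymax -119.4
scene 15.25 [(13, np.float64(-134.1)), (24, np.float64(-137.4)), (16, np.float64(-141.8))] x 572.9 ymax -118.3
side 15.3 [(19, np.float64(-134.8)), (30, np.float64(-136.5)), (19, np.float64(-139.8))] x 571.3 ymax -116.6
scene 15.35 [(17, np.float64(-132.9)), (26, np.float64(-139.9)), (14, np.float64(-141.6))] x 573.3 ymax -118.8
side 15.4 [(20, np.float64(-134.1)), (28, np.float64(-136.6)), (18, np.float64(-140.4))] x 571.0 ymax -115.5
scene 15.45 [(15, np.float64(-133.6)), (28, np.float64(-139.9)), (15, np.float64(-142.1))] x 573.1 ymax -118.3
side 15.5 [(19, np.float64(-136.9)), (28, np.float64(-137.3)), (20, np.float64(-139.8))] x 571.3 ymax -115.7
scene 15.55 [(14, np.float64(-131.8)), (25, np.float64(-138.9)), (15, np.float64(-141.0))] x 572.8 ymax -118.4
side 15.6 [(20, np.float64(-136.2)), (25, np.float64(-137.5)), (20, np.float64(-139.9))] x 571.5 ymax -115.9
```

View pics/e.png

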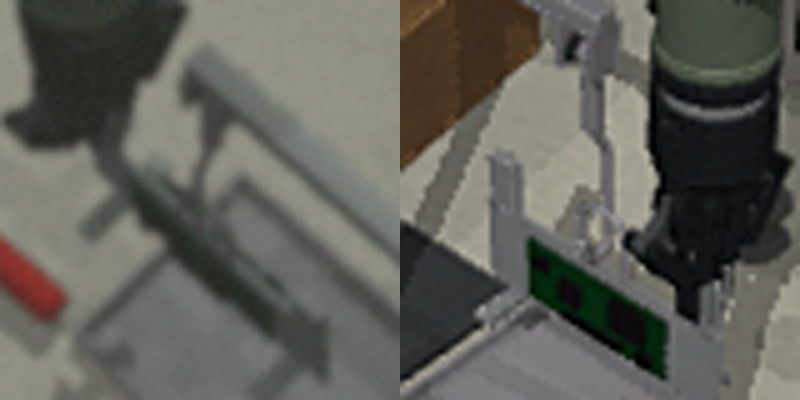

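The side crop (595,235) shows the hook's tip through the eye and the shank resting quietly on the wire. Now I creep to the stop while watching the force.

```bash
cat > f.py <<'E'
from h import *
import sys
F=[manip.state()["wrist_force"]]
for i in range(int(sys.argv[1])): manip.capture("wrist");F.append(manip.state()["wrist_force"])
F=np.array(F);s=manip.state();print(s["time"],np.round(s["position"],1),"F",F.mean(0).round(2),"sd",F.std(0).round(2))
E
python3 f.py 5
python3 -m pendant '[[0,0,-0.6,0,0],[0,0,-0.6,0,0],[0,0,-0.6,0,0],[0,0,-0.6,0,0],[0,0,-0.6,0,0]]'|grep -E "posi|force"
python3 f.py 3
python3 -m pendant '[[0,0,-0.6,0,0],[0,0,-0.6,0,0],[0,0,-0.6,0,0],[0,0,-0.6,0,0],[0,0,-0.6,0,0]]'|grep -E "posi|force"
python3 f.py 5; python3 look.py 1 scene,side
```

```text
16.0 [ 487.  -134.5  192.3] F [ 0.23 -0.11 -2.74] sd [0.12 0.33 0.51]
position: [487.0, -137.6, 192.3]
wrist_force: [1.0, 0.2, -2.6]
16.65 [ 487.  -137.6  192.3] F [ 0.06  0.   -2.61] sd [0.61 0.25 0.26]
position: [487.0, -140.6, 192.3]
wrist_force: [0.4, 0.2, -3.1]
17.4 [ 487.  -140.5  192.3] F [ 0.04 -0.03 -2.54] sd [0.39 0.76 0.61]
t 17.4 [ 487.  -140.5  192.3] [[0.019, 1.0, -0.0], [1.0, -0.019, 0.0], [0.0, -0.0, -1.0]]
scene 17.4 [(16, np.float64(-138.5)), (24, np.float64(-143.5)), (15, np.float64(-145.5))] x 573.2 ymax -124.8
side 17.45 [(22, np.float64(-143.8)), (27, np.float64(-142.6)), (17, np.float64(-142.1))] x 571.5 ymax -125.8
```

```bash

python3 -m pendant '[[0,0,-0.5,0,0],[0,0,-0.5,0,0],[0,0,0,0,0]]' >/dev/null; python3 f.py 5
python3 -m pendant '[[0,0,-0.5,0,0],[0,0,-0.5,0,0],[0,0,0,0,0]]' >/dev/null; python3 f.py 5
python3 -m pendant '[[0,0,-0.5,0,0],[0,0,-0.5,0,0],[0,0,0,0,0]]' >/dev/null; python3 f.py 5
```

```text
18.05 [ 487.  -141.5  192.3] F [ 0.01  0.24 -2.2 ] sd [0.27 0.34 0.35]
18.6 [ 487.  -142.5  192.4] F [ 0.15  0.3  -2.54] sd [0.43 0.39 0.5 ]
19.15 [ 487.  -143.5  192.3] F [ 0.    0.17 -2.39] sd [0.43 0.48 0.46]
```

```bash

python3 -m pendant '[[0,0,-0.5,0,0],[0,0,-0.5,0,0],[0,0,0,0,0]]' >/dev/null; python3 f.py 5
python3 -m pendant '[[0,0,-0.5,0,0],[0,0,-0.5,0,0],[0,0,0,0,0]]' >/dev/null; python3 f.py 5
python3 -m pendant '[[0,0,-0.5,0,0],[0,0,-0.5,0,0],[0,0,0,0,0]]' >/dev/null; python3 f.py 5; python3 look.py 1 scene,side
```

```text
19.7 [ 487.  -144.5  192.3] F [-0.05 -0.02 -2.  ] sd [0.37 0.31 0.59]
20.25 [ 487.  -145.5  192.3] F [-0.35 -0.01 -2.04] sd [0.61 0.7  0.36]
20.8 [ 487.  -146.5  192.3] F [ 0.05  0.35 -2.37] sd [0.12 0.53 0.42]
t 20.8 [ 487.  -146.5  192.3] [[0.019, 1.0, -0.0], [1.0, -0.019, 0.0], [0.0, -0.0, -1.0]]
scene 20.8 [(17, np.float64(-147.6)), (30, np.float64(-150.8)), (13, np.float64(-150.8))] x 572.7 ymax -131.7
side 20.85 [(20, np.float64(-147.7)), (25, np.float64(-149.4)), (15, np.float64(-147.8))] x 572.0 ymax -130.8
```

```bash

python3 -m pendant '[[0,0,-0.5,0,0],[0,0,-0.5,0,0],[0,0,-0.5,0,0],[0,0,0,0,0]]' >/dev/null; python3 f.py 4
python3 -m pendant '[[0,0,-0.5,0,0],[0,0,-0.5,0,0],[0,0,-0.5,0,0],[0,0,0,0,0]]' >/dev/null; python3 f.py 4

```

```text
21.5 [ 487.  -148.   192.3] F [ 0.17  0.03 -2.04] sd [0.23 0.7  0.28]
22.1 [ 487.  -149.5  192.3] F [ 0.22  0.41 -2.3 ] sd [0.47 0.25 0.63]
```

```bash

python3 -m pendant '[[0,0,-0.5,0,0],[0,0,-0.5,0,0],[0,0,-0.5,0,0],[0,0,0,0,0]]' >/dev/null; python3 f.py 4

```

```text
22.7 [ 487.  -150.9  192.3] F [-0.12  0.65 -2.05] sd [0.38 0.61 0.59]
```

```bash

python3 -m pendant '[[0,0,-0.5,0,0],[0,0,-0.5,0,0],[0,0,0,0,0]]' >/dev/null; python3 f.py 6

```

```text
23.3 [ 487.  -151.9  192.3] F [ 0.05  1.64 -1.5 ] sd [0.31 0.58 0.21]
```

```bash

python3 -m pendant '[[0,0,-0.5,0,0],[0,0,-0.5,0,0],[0,0,0,0,0]]' >/dev/null; python3 f.py 6; python3 look.py 1 scene,side

```

```text
23.9 [ 487.  -153.   192.4] F [ 0.12  2.86 -1.36] sd [0.72 0.41 0.4 ]
t 23.9 [ 487.  -153.   192.4] [[0.019, 1.0, 0.0], [1.0, -0.019, 0.0], [0.0, 0.0, -1.0]]
scene 23.9 [(13, np.float64(-153.0)), (27, np.float64(-155.2)), (16, np.float64(-154.8))] x 572.6 ymax -138.1
side 23.95 [(16, np.float64(-154.7)), (28, np.float64(-154.5)), (14, np.float64(-152.4))] x 571.6 ymax -137.8
```

```bash

python3 -m pendant '[[0,0,-0.4,0,0],[0,0,-0.3,0,0],[0,0,0,0,0],[0,0,0,0,0],[0,0,0,0,0]]' >/dev/null; python3 f.py 6
python3 -m pendant '[[0,0,0,0,0],[0,0,0,0,0],[0,0,0,0,0],[0,0,0,0,0],[0,0,0,0,0]]' >/dev/null; python3 f.py 6; python3 car.py; python3 look.py 1 scene,side

```

```text
24.8 [ 487.1 -153.7  192.4] F [ 0.35  3.56 -0.54] sd [0.58 0.4  0.59]
25.6 [ 487.  -153.7  192.3] F [-0.35  3.51 -0.78] sd [0.35 0.37 0.55]
scene near 52 u 7.7 [-0.8 11.1] v 3.8 top [10.4 30.8 33.3]
scene eye 59 u 85.7 [ 65.1 103.9] v -0.8 top [11.6 21.2 27.5]
scene far 50 u 169.0 [158.  178.6] v 0.0 top [10.6 15.9 17.5]
side near 64 u -8.9 [-12.1  -1.1] v 0.7 top [10.8 30.  31.5]
side eye 63 u 85.5 [ 65.6 106.3] v 0.4 top [ 6.9 21.8 28.6]
side far 55 u 165.9 [156.4 180. ] v 4.0 top [ 4.2 15.3 16.9]
25.6 [ 487.  -153.7  192.3]
t 25.75 [ 487.  -153.7  192.3] [[0.019, 1.0, -0.0], [1.0, -0.019, 0.0], [0.0, -0.0, -1.0]]
scene 25.75 [(16, np.float64(-151.8)), (31, np.float64(-156.5)), (15, np.float64(-154.8))] x 572.7 ymax -138.5
side 25.8 [(19, np.float64(-155.3)), (27, np.float64(-155.9)), (14, np.float64(-152.6))] x 572.1 ymax -137.6
```

Pressed at about 3.5 N and still for over 2 s. Now I lower the eye along the shank into the mouth.

```bash

python3 -m pendant '[[0,0,0,-1,0],[0,0,0,-1,0],[0,0,0,-2,0],[0,0,0,-2,0],[0,0,0,-2,0]]'|grep -E "posi|force"
python3 -m pendant '[[0,0,0,-2,0],[0,0,0,-2,0],[0,0,0,-2,0],[0,0,0,-2,0],[0,0,0,-2,0]]'|grep -E "posi|force"
python3 -m pendant '[[0,0,0,-1,0],[0,0,0,-1,0],[0,0,0,0,0]]'|grep -E "posi|force"
python3 f.py 3; python3 look.py 2 scene,side
```

```text
position: [486.9, -153.9, 184.1]
wrist_force: [-0.4, 2.0, -1.8]
position: [487.0, -154.0, 174.1]
wrist_force: [1.0, 0.8, -2.3]
position: [487.0, -153.8, 172.2]
wrist_force: [0.1, 0.2, -2.6]
27.3 [ 487.  -153.8  172.4] F [ 0.02  0.4  -2.47] sd [0.35 0.4  0.57]
t 27.3 [ 487.  -153.8  172.4] [[0.019, 1.0, 0.0], [1.0, -0.019, -0.0], [-0.0, 0.0, -1.0]]
scene 27.3 [(23, np.float64(-147.5)), (14, np.float64(-158.3)), (15, np.float64(-153.1))] x 572.4 ymax -135.1
side 27.35 [(22, np.float64(-151.9)), (14, np.float64(-158.3)), (14, np.float64(-151.2))] x 572.2 ymax -135.5
scene 27.4 [(25, np.float64(-152.3)), (13, np.float64(-158.3)), (15, np.float64(-152.1))] x 571.7 ymax -135.1
side 27.45 [(21, np.float64(-151.0)), (13, np.float64(-155.1)), (17, np.float64(-150.9))] x 571.5 ymax -133.7
```

```bash

python3 -m pendant '[[0,0,0.5,0,0],[0,0,1,0,0],[0,0,1,-0.2,0],[0,0,1.2,-0.2,0],[0,0,1.2,-0.2,0]]'|grep -E "posi|force"
python3 -m pendant '[[0,0,1.2,-0.2,0],[0,0,1.2,-0.2,0],[0,0,1.2,-0.2,0],[0,0,1.2,-0.2,0],[0,0,1.2,-0.2,0]]'|grep -E "posi|force"
python3 -m pendant '[[0,0,1.2,-0.2,0],[0,0,1.2,-0.2,0],[0,0,1.2,-0.2,0],[0,0,1.2,-0.2,0],[0,0,1.2,-0.2,0]]'|grep -E "posi|force"
python3 -m pendant '[[0,0,1.2,-0.2,0],[0,0,1.2,-0.2,0],[0,0,1.2,-0.2,0],[0,0,1.2,-0.2,0],[0,0,1.2,-0.2,0]]'|grep -E "posi|force"
python3 -m pendant '[[0,0,1.2,0,0],[0,0,1.2,0,0],[0,0,1,0,0],[0,0,1,0,0],[0,0,0.5,0,0]]'|grep -E "posi|force"
python3 f.py 3; python3 look.py 3 scene,side;  python3 - <<'E'
from h import *
a=manip.capture("scene");b=manip.capture("side")
o=[]
for c in(a,b):
    x,y=map(int,proj(c,np.array([572,-125,205.])));o.append(cv2.resize(c["image"][y-35:y+35,x-35:x+35],(400,400),interpolation=2))
cv2.imwrite("pics/g.png",np.hstack(o)[:,:,::-1])
E
```

```text
position: [487.0, -148.7, 171.7]
wrist_force: [0.4, -0.4, -2.3]
position: [487.0, -142.7, 170.8]
wrist_force: [-0.5, -0.0, -2.4]
position: [487.0, -136.7, 169.7]
wrist_force: [0.4, 0.2, -2.3]
position: [487.0, -130.7, 168.7]
wrist_force: [0.8, -0.8, -1.9]
position: [487.0, -125.8, 168.8]
wrist_force: [-0.3, -0.5, -2.1]
30.15 [ 487.  -125.9  168.7] F [-0.31  0.1  -2.15] sd [0.78 0.5  0.08]
t 30.15 [ 487.  -125.9  168.7] [[0.019, 1.0, -0.0], [1.0, -0.019, 0.0], [0.0, -0.0, -1.0]]
scene 30.15 [(26, np.float64(-125.7)), (13, np.float64(-134.3)), (9, np.float64(-135.6))] x 572.8 ymax -107.6
side 30.2 [(33, np.float64(-125.7)), (15, np.float64(-132.0)), (16, np.float64(-132.3))] x 571.6 ymax -108.6
scene 30.25 [(26, np.float64(-124.7)), (15, np.float64(-135.0)), (10, np.float64(-135.7))] x 572.9 ymax -108.8
side 30.3 [(28, np.float64(-124.9)), (15, np.float64(-132.3)), (16, np.float64(-132.0))] x 572.4 ymax -107.4
scene 30.35 [(23, np.float64(-123.6)), (14, np.float64(-134.9)), (9, np.float64(-135.4))] x 573.1 ymax -109.0
side 30.4 [(37, np.float64(-126.3)), (15, np.float64(-132.6)), (15, np.float64(-132.7))] x 571.9 ymax -109.1
```

View pics/g.png

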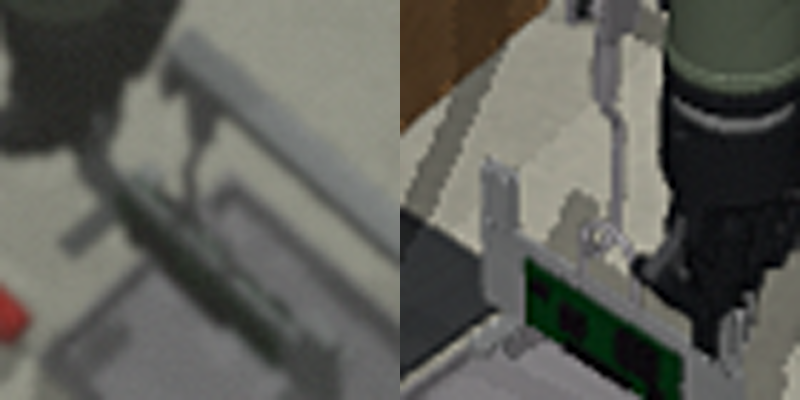

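```bash

python3 -m pendant '[[0,0,1,-1,0],[0,0,1,-1,0],[0,0,1,-1,0],[0,0,0,-0.5,0],[0,0,0,0,0]]'>/dev/null; python3 f.py 4
python3 -m pendant '[[0,0,0,-0.5,0],[0,0,0,-0.5,0],[0,0,0,0,0]]'>/dev/null; python3 f.py 5
python3 -m pendant '[[0,0,0,-0.5,0],[0,0,0,0,0]]'>/dev/null; python3 f.py 5; python3 look.py 1 scene,side
```

```text
31.25 [ 487.  -122.9  165.3] F [-0.48 -0.42 -2.97] sd [0.28 0.12 0.49]
31.8 [ 487.  -122.9  164.3] F [-0.14 -0.03 -2.23] sd [0.56 0.35 0.51]
32.25 [ 487.1 -122.9  163.9] F [-0.1  -0.13 -1.01] sd [0.33 0.5  0.4 ]
t 32.25 [ 487.1 -122.9  163.9] [[0.019, 1.0, 0.0], [1.0, -0.019, 0.0], [0.0, 0.0, -1.0]]
scene 32.25 [(28, np.float64(-123.3)), (12, np.float64(-134.2)), (10, np.float64(-135.2))] x 573.0 ymax -108.4
side 32.3 [(29, np.float64(-123.5)), (15, np.float64(-131.4)), (14, np.float64(-132.2))] x 572.3 ymax -108.7
```

```bash

python3 -m pendant '[[0,0,0,-0.5,0],[0,0,0,0,0]]' >/dev/null; python3 f.py 5
python3 -m pendant '[[0,0,0,0,0],[0,0,0,0,0],[8,0,0,0,0],[10,0,0,0,0],[11,0,0,0,0]]' 20|tail -2
python3 -m pendant '[[12,0,0,0,0],[13,0,0,0,0],[14,0,0,0,0],[15,0,0,0,0],[16,0,0,0,0]]'|tail -2
python3 f.py 5;python3 look.py 2 scene,side
```

```text
wrist_force: [0.5, 0.5, 1.1]
finger_gap: 0.111
wrist_force: [1.2, 0.3, 0.1]
finger_gap: 0.158
t 33.7 [ 487.  -122.9  163.2] [[0.019, 1.0, -0.0], [1.0, -0.019, 0.0], [0.0, -0.0, -1.0]]Traceback (most recent call last):
  File "f.py", line 4, in <module>
    for i in range(int(sys.argv[1])): manip.capture("wrist");F.append(manip.state()["wrist_force"])
                                      ~~~~~~~~~~~~~^^^^^^^^^
ValueError: 200 camera calls are used up
Traceback (most recent call last):
  File "f.py", line 4, in <module>
    for i in range(int(sys.argv[1])): manip.capture("wrist");F.append(manip.state()["wrist_force"])
                                      ~~~~~~~~~~~~~^^^^^^^^^
ValueError: 200 camera calls are used up
Traceback (most recent call last):
  File "look.py", line 6, in <module>
    t=manip.state()["time"];c=manip.capture(n);S=cloud(c).reshape(-1,3)
                              ~~~~~~~~~~~~~^^^
ValueError: 200 camera calls are used up
```

The camera calls are used up, so I go on from force and position readings only. Opening further, then withdrawing straight up.

```bash

python3 -m pendant '[[20,0,0,0,0],[25,0,0,0,0],[30,0,0,0,0],[40,0,0,0,0],[50,0,0,0,0]]'|tail -2
python3 -m pendant '[[50,0,0,0,0],[50,0,0,3,0],[50,0,0,6,0],[50,0,0,10,0],[50,0,0,15,0]]'|tail -4
python3 -m pendant '[[50,0,0,20,0],[50,-10,0,25,0],[50,-20,0,20,0],[50,-30,0,10,0],[50,-20,0,0,0]]'
python3 -m pendant '[[50,0,0,0,0],[50,0,0,0,0],[50,0,0,0,0],[50,0,0,0,0],[50,0,0,0,0]]'
```

```text
wrist_force: [-0.1, 0.4, 0.1]
finger_gap: 0.5
position: [486.8, -122.8, 197.8]
tcp_rot: [[0.019, 1.0, -0.001], [1.0, -0.019, 0.0], [0.0, -0.001, -1.0]]
wrist_force: [-0.2, -0.6, -0.2]
finger_gap: 0.5
time: 35.2
position: [406.4, -123.0, 274.8]
tcp_rot: [[0.019, 1.0, 0.004], [1.0, -0.019, -0.001], [-0.001, 0.004, -1.0]]
wrist_force: [0.3, -1.1, -0.2]
finger_gap: 0.499
time: 35.7
position: [407.6, -122.9, 271.9]
tcp_rot: [[0.019, 1.0, -0.001], [1.0, -0.019, 0.0], [0.0, -0.001, -1.0]]
wrist_force: [0.2, -0.8, -0.4]
finger_gap: 0.497
```

Clear of everything. I let the residual swing die out within the time limit, then hand in.

```bash
Z='[[50,0,0,0,0],[50,0,0,0,0],[50,0,0,0,0],[50,0,0,0,0],[50,0,0,0,0]]'
for i in $(seq 48); do python3 -m pendant '[[50,0,0,0,0],[50,0,0,0,0],[50,0,0,0,0],[50,0,0,0,0],[50,0,0,0,0]]' > last; done; cat last
python3 -c "
from station import manip
print(manip.finish_job()); print(manip.state()['time'])"
```

```text
time: 59.7
position: [407.0, -122.9, 272.2]
tcp_rot: [[0.019, 1.0, 0.0], [1.0, -0.019, 0.0], [0.0, 0.0, -1.0]]
wrist_force: [-0.5, 0.1, 0.0]
finger_gap: 0.501
the job is handed in; nothing more can be done
None
the job is handed in; nothing more can be done
```

I hung the carrier on the drop hook, let go and handed the job in at about 60 s. I could not check the final hang with a picture, because the 200 camera calls ran out just before release.

- **Pick-up:** I gripped the grey carrier by its near tab and lifted it clear of the bench. The orange look-alike was left alone.
- **Pressing the hook:** I brought the eye over the tip slowly and the swing died out on the wire. I then pressed the shank against its stop at about 3.5 N for over 2 s, and the hook's position in the cameras did not change over the hold. None of the force readings on the hook came near 12 N, but I took them only between moves, so a short peak could have gone unseen.
- **Seating and release:** I lowered the eye into the mouth and moved it back until the hook stood vertical, then set it down on the seat. The last camera check showed the hook vertical with the eye in its mouth. The upward load on the wrist fell from about 2.4 N to 0–1 N, so the carrier's weight had passed to the hook.
- **Withdrawal:** The jaws opened to 50 % and the arm backed away with no contact forces. I then waited 24 s for any swing to settle.

That the carrier hangs level and quiet after release rests on the force readings and the last view before release, not on a picture. I took no final picture of the bystanders either; the arm's path kept well clear of them.

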